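# Load the next drink carton into a spring-fed dispensing lane

### The job

Pull the sprung follower of the sloping carton lane back until its catch holds it, then set the loose carton that matches the one already in the lane down behind that one, standing square on the lane floor, not dropped in. Finally press the catch's pad so that the follower closes and holds both cartons against the front stop; leave the other things on the bench where they are.

Things in the scene. Friction and masses are not known exactly. Their poses are not given: they have to be found in the camera images.
- lane: Open steel lane sloping up from its front stop at 30 degrees. Origin: middle of its floor at the stop's inner face, 35 mm above the bench. x runs up the slope along the floor, y across, z square to the floor. 62 mm wide inside, side walls 30 mm high, 4 mm thick; stop 85 mm high; floor 300 mm long. Foot plate 270 x 150 mm.
- follower (a joint): Sprung follower, travel along lane x in m. 0: plate on the one carton (face 70 mm from the stop); 0.070: closed on two; pulled past 0.107 (0.112 to 0.118 is safe) it passes the catch, and let go rests held at 0.106 (face 177 mm from the stop); limit 0.122. Spring and weight push it to the stop with 6 to 8 N, its damper takes 35 N per m/s, the catch adds a few N late in the pull.
- fin (a point): Point midway in the follower's white upright grip fin, 110 mm above the lane floor, 15 mm below its top, 98 mm + follower value from the stop. Fin: 12 mm thick (y), 40 mm long (x), free at both sides over its upper 75 mm, behind the 8 mm follower plate (106 mm high, 56 wide; face 28 mm before this point). Lower, 42 mm above the floor, a side arm sticks out left to 64 mm.
- catch (a joint): Pivoted catch outside the lane's left (+y) wall, turn in rad: 0 at rest (its nose holds the pulled-back follower's side arm); pressing its pad down towards the lane floor turns it up, at about 0.17 it lets go, at 0.42 it stops. Springs back when let go. Takes 2 to 4 N on the pad.
- pad (a point): Centre of the top of the catch's black thumb pad, 34 mm along the lane by 30 mm across; 276 mm from the stop, 56 mm left (+y) of the lane's middle, 76 mm above its floor. Press along lane -z: after about 9 mm the catch lets go, at 20 mm it stops. The held-back follower's fin (125 mm high) ends 50 mm in front of this point.
- carton: The carton to load: closed green drink carton with paper panels, 70 (its x) by 56 (its y) by 125 mm high (z), about 0.4 kg, upright on the bench. Origin: centre of its underside. It fits the lane with its 56 mm across the lane.
- loaded: An equal carton, 70 x 56 x 125 mm, standing in the lane against the front stop, square to the sloping floor. Origin: centre of its underside.
- load_spot (a point): Point on the lane floor, in its middle, 110 mm from the front stop: a carton centred here fits between the loaded carton and the held-back follower, 5 mm and 31 mm clear of them.
- litre: Bigger green carton, 95 x 72 x 200 mm, on the bench, too wide for the lane. Leave alone. Origin: centre of its underside.
- tub: Red plastic tub with lid, 180 x 140 x 138 mm, on the bench. Leave alone. Origin: centre of its underside.
- jar: Round jar, 80 mm across, 110 mm high. Leave alone. Origin: centre of its underside.
- crate: Black slatted plastic crate, 200 x 160 x 100 mm. Leave alone. Origin: centre of its underside.
There are look-alikes about, which are no part of the job. What is shaped like the loaded but orange is not meant.

How it is judged:
By the outcome, as a careful person would: the job done as asked, in the order asked, and still so for the second after the job is handed in, with the robot touching nothing.
It also fails if it takes over 64 s, if anything falls off the work surface, if the arm or the gripper's body presses on something with over 40 N, if the wrist force passes 120 N, or if a joint passes its speed limit or range.

### The arm

A 6-joint arm with a two-finger parallel gripper is mounted at the origin on the work surface. World frame = base frame: x ahead of the robot, y to its left, z up, the work surface at z = 0. Lengths are in m, angles in rad, forces in N, time in s.
With the tool pointing down it reaches from about 0.35 to 0.775 m from the base axis. Payload 7.3 kg.
Tool frame: the origin (TCP) lies on the centre line of the jaws, within the pads' length; the fingertips stand ahead of it and the grasp point (between the pads) lies 11 mm behind it (robot.nose_length is the z of the fingertips in the tool frame, in m); z points along the fingers, y is the line along which they close (so a half turn about z gives the same grasp; the last joint's range is limited). The gripper opens to 92 mm and grips with 3 to 60 N. Pads are 19 mm wide; open, the fingers measure 130 mm over their backs; the gripper's body (75 mm by 190 mm) begins 47 mm behind the grasp point.
Start: joints at [1.102, 0.342, 1.524, -0, 1.275, -0.146], TCP at [0.167, 0.498, 0.235] pointing down, gripper open.
Joint ranges: [-2.53, 2.53], [-0.77, 2.02], [0.04, 2.7], [-1, 4.14], [0.28, 2.66], [-3.11, 3.11]. Speed limits (rad/s): [2.57, 2.57, 3.14, 3.14, 3.14, 3.14].

### API

Orientations are given as [roll, pitch, yaw] about the fixed x, y, z axes, in that order (R = Rz(yaw) Ry(pitch) Rx(roll)).
In Python, from cell import robot, cams gives the robot as it stands. The module is installed in compiled form; this text tells all that it offers.
- The arm moves only by the tool carry_out, never from a script. Its argument "deltas" is a list of rows, each a list of 7 numbers: the shift along the tool's x, y, z in cm, then the turn, a rotation vector about the tool's x, y, z in rad, then the opening, from 0 (shut) to 1 (fully open). A call has exactly 8 rows; each row shifts and turns the commanded pose from where the row before left it, along the tool's axes as they then stand; what a row does not reach is not made up. A row lasts 1/12 s, in which the tool goes at most 41.7 mm and 7.16 degrees, less where a joint would pass 70% of its speed; a pose out of reach is approached as far as the arm can. A call is refused whole if a number of a shift passes 4.17 or a number of a turn 0.125, either way. A call with a gripper value outside its range is refused whole. The fingers move at their own pace and stop on an object; "force" is the grip in N (left out, the last holds). Time passes only in rows, so rows that do not move let the fingers close, or fill a call up. It gives the time, the measured TCP pose, the force, the opening and the grip force at its end, in the units of the state.
- robot.observe(): the state, without advancing time (a new reading comes with each control period).
- cams.read_camera(name): name is "scene" or "top" or "wrist"; returns a dict with "image" (480x640x3 uint8, blue, green, red), "depth" (480x640 float32, m along the optical axis (not along the pixel's ray), 0 where there is no reading), "fx", "fy", "cx", "cy" (pixels), "world_to_cam" (4x4, takes a point from world to camera coordinates). Camera axes: x right, y up, looking along -z (the intrinsics and any distortion apply to the point x, -y, -z); pixel columns grow to the right and rows downward; lengths in m; the calibration is good to about 2 mm. A picture is of the moment at which its call begins.
- robot.hand_in(): hands the job in; it is judged then, once.
The state is a dict: "time": time; "qpos": joint angles; "qvel": joint speeds; "joint_efforts": joint torques, N m; "tool_pos": TCP position; "tool_rot": TCP orientation; "contact_force": force on the tool from outside, world axes, zero at the start; "torque": the same for the moment, N m; "opening": finger opening in m; "grip_force": force on a finger pad.
Only numpy, scipy, OpenCV 4.12 (cv2) and the standard library are available. Lean on these libraries where they do the work, as an engineer would, in place of code of your own. Each camera call takes 0.05 s, during which the arm holds its last target. There are 200 camera calls.

## Working session

There is one attempt and no reset: what is moved stays moved. The work goes in short steps, Python scripts to look and compute and a tool call to move; the robot and the scene stay as the last step left them, time stands still between calls to the robot, and variables do not carry over. Pictures are saved under pics/ and viewed, at most 10 in all, crops included, and the job is handed in when it is done.

Besides the shell and the picture viewer there is one more tool, called after "Emit:" by a JSON object that holds its "op" and its "data". carry_out: Moves the arm, as the interface text tells. Its arguments: {"type":"object","properties":{"deltas":{"type":"array","items":{"type":"array","items":{"type":"number"}}},"force":{"type":"number"}},"required":["deltas"]}

```bash
ls; mkdir -p pics; cat > h.py <<'E'
import numpy as np, cv2
from scipy.spatial.transform import Rotation as R
from cell import robot, cams
def cloud(c):
    d=c["depth"]; v,u=np.mgrid[:480,:640]
    p=np.stack([(u-c["cx"])/c["fx"]*d,-(v-c["cy"])/c["fy"]*d,-d,np.ones_like(d)],-1)
    return (p@np.linalg.inv(c["world_to_cam"]).T)[...,:3]
E
python3 - <<'E'
from h import *
s=robot.observe()
for k,v in s.items(): print(k,np.round(v,3))
print(robot.nose_length)
a=[]
for n in("scene","top"):
    c=cams.read_camera(n); np.savez(f"{n}0.npz",**c); cv2.imwrite(f"pics/{n}0.png",c["image"])
    print(n,c["fx"],np.round(np.linalg.inv(c["world_to_cam"]),2).tolist(), (c["depth"]>0).mean())
E
```

```text
pics
time 0.0
qpos [ 1.102  0.343  1.525  0.     1.275 -0.146]
qvel [ 0.    -0.002  0.001 -0.001 -0.     0.001]
joint_efforts [  0.    -43.125 -24.421   0.072   0.056  -0.   ]
tool_pos [0.166 0.498 0.234]
tool_rot [-3.14  -0.     2.819]
contact_force [ 0.166 -0.457  0.281]
torque [ 0.006 -0.013 -0.044]
grip_force 0.0
opening 0.092
0.008
scene 449.38510278258536 [[-0.15, -0.72, 0.67, 1.38], [0.99, -0.1, 0.11, 0.14], [-0.01, 0.68, 0.73, 1.11], [0.0, 0.0, 0.0, 1.0]] 0.995986328125
top 515.7812525991443 [[0.01, 0.99, -0.14, 0.29], [-1.0, 0.01, 0.0, -0.0], [0.0, 0.14, 0.99, 1.73], [0.0, 0.0, 0.0, 1.0]] 0.995908203125
```

View pics/scene0.png

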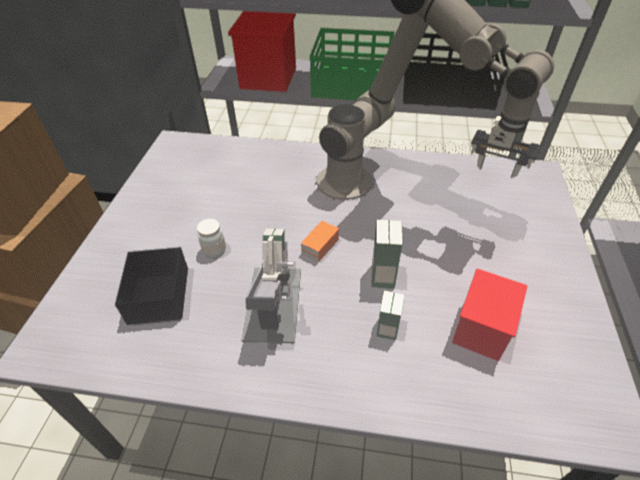

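View pics/top0.png

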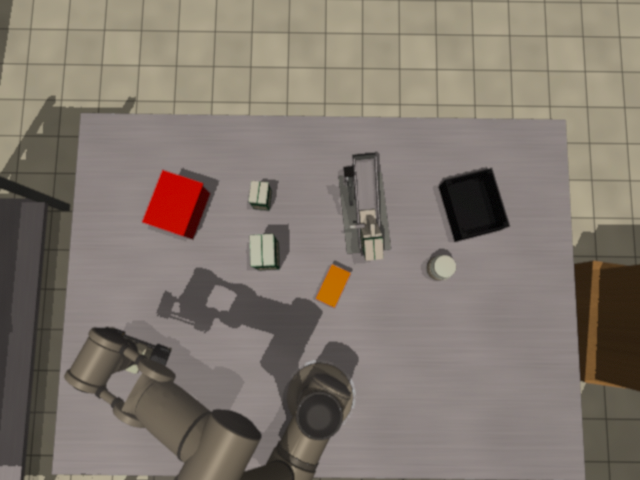

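The scene view shows the small green carton at (390,315), the litre carton at (387,250), an orange carton lying at (320,241) and the lane at (272,290) with the loaded carton at (273,240). The top view has the same things at (260,195), (264,250), (333,285) and (366,205), with the loaded carton at (373,247).

Possible mix-ups: the small green carton (top 260,195), the litre (264,250), the orange one (333,285) and the loaded one (373,247). I choose the small green carton at (260,195), and will check it in a close crop.

```bash
python3 - <<'E'
from h import *
t=dict(np.load("top0.npz")); s=dict(np.load("scene0.npz"))
a=cv2.resize(t["image"][140:280,235:395],None,fx=4,fy=4,interpolation=cv2.INTER_CUBIC)
cv2.imwrite("pics/crop_top.png",a)
P=cloud(t); Q=cloud(s)
def rect(P,box,z0,z1,n):
    u0,v0,u1,v1=box; p=P[v0:v1,u0:u1].reshape(-1,3); p=p[(p[:,2]>z0)&(p[:,2]<z1)]
    r=cv2.minAreaRect((p[:,:2]*1000).astype(np.float32)); print(n,len(p),np.round(p.mean(0),4),"centre",np.round(r[0],1),"size",np.round(r[1],1),"ang",round(r[2],1), "z",np.percentile(p[:,2],[5,50,95]).round(4))
rect(P,(240,170,285,215),.11,.14,"carton top")
rect(P,(240,225,290,275),.185,.215,"litre top")
rect(Q,(370,280,410,345),.11,.14,"carton scene")
# lane : high points
p=P[145:265,335:395].reshape(-1,3)
for z0,z1 in((.01,.016),(.004,.03),(.12,.15),(.15,.18),(.18,.21),(.21,.24),(.24,.3)):
    q=p[(p[:,2]>z0)&(p[:,2]<z1)]
    if len(q)>5:
        r=cv2.minAreaRect((q[:,:2]*1000).astype(np.float32)); print(z0,len(q),q.mean(0).round(3),np.round(r[0],1),np.round(r[1],1),round(r[2],1))
E
```

```text
carton top 404 [0.6425 0.2023 0.1246] centre [643.9 202.7] size [56.2 73.2] ang 83.5 z [0.117  0.1249 0.1312]
litre top 780 [0.4517 0.1773 0.2006] centre [452.8 177.4] size [96.3 72.1] ang 2.3 z [0.1947 0.2007 0.2058]
carton scene 515 [0.6515 0.2035 0.1244] centre [646.1 203.8] size [55.7 74. ] ang 84.5 z [0.1146 0.1253 0.1285]
0.01 404 [ 0.589 -0.13   0.012] [ 620.9 -144.2] [382.4 201.1] 0.5
0.004 1616 [ 0.602 -0.136  0.008] [ 632.9 -145.3] [413.1 203.9] 0.5
0.12 609 [ 0.611 -0.14   0.136] [ 564.  -140.2] [272.1  99.3] 11.9
0.15 922 [ 0.591 -0.142  0.164] [ 586.3 -139.2] [309.  102.9] 12.1
0.18 312 [ 0.664 -0.126  0.194] [ 619.7 -122.4] [277.3  99.6] 3.2
0.21 144 [ 0.689 -0.092  0.224] [ 706.4 -104.4] [ 60.  126.1] 48.9
0.24 43 [ 0.693 -0.077  0.244] [689.7 -77.4] [23.6 26.6] 1.6
```

View pics/crop_top.png

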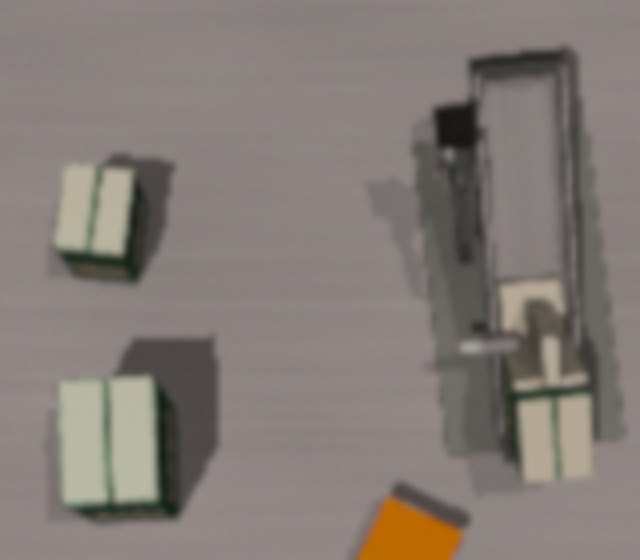

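The crop shows the upright small green carton at (95,220) in the crop, with the same paper panels as the loaded one at (555,430). The litre (110,440) is larger and the orange one lies down. The lane runs up the picture, with the black pad at (456,126) and the fin near (552,350). Next is the lane pose.

```bash
cat >> h.py <<'E'
def lanefit(P,floorbox,box,zlo=.02):
    "yaw, origin of the lane from floor plane (known 30 deg) and wall tops"
    u0,v0,u1,v1=floorbox; f=P[v0:v1,u0:u1].reshape(-1,3)
    c=np.median(f,0); 
    for _ in range(5):
        A=np.c_[f[:,:2],np.ones(len(f))]; k=np.linalg.lstsq(A,f[:,2],rcond=None)[0]
        r=f[:,2]-A@k; f=f[abs(r)<.008]
    print("plane slope",np.degrees(np.arctan(np.hypot(k[0],k[1]))).round(2),"yaw",np.degrees(np.arctan2(k[1],k[0])).round(2),"n",len(f),"sd",r.std().round(4))
    return k,f
E
python3 - <<'E'
from h import *
t=dict(np.load("top0.npz")); P=cloud(t)
k,f=lanefit(P,(360,162,374,203),None)
p=P[145:265,335:395].reshape(-1,3)
psi=np.radians(8)
fc=f.mean(0)
for it in range(6):
    e=np.array([np.cos(psi),np.sin(psi),0]); n=np.array([-np.sin(psi),np.cos(psi),0])
    ex=e*np.cos(np.pi/6)+[0,0,.5]; ez=-e*.5+[0,0,np.cos(np.pi/6)]
    h=(p-fc)@ez; w=(p-fc)@n; x=(p-fc)@ex
    m=(h>.022)&(h<.038)&(abs(w)<.06)&(x>-.08)&(x<.085)
    q=p[m]; wq=w[m]; xq=x[m]
    L=wq>0
    kL=np.polyfit(xq[L],wq[L],1); kR=np.polyfit(xq[~L],wq[~L],1)
    psi+= (kL[0]*0+kR[0])/np.cos(np.pi/6)
print(L.sum(),(~L).sum(),kL,kR,"yaw",np.degrees(psi))
print("wall mid offsets",np.median(wq[L]),np.median(wq[~L]))
# far end of lane & origin via floor height
mid=fc+n*(kR[1]+.033)
s=(fc[2]-.035)/.5
O=mid-ex*s
print("fc",fc,"s",s,"origin",O)
print("far end x",np.percentile(x[(abs(h-.0)<.02)&(abs(w)<.025)],[99,100])+s)
def lane(a): return (O+a[0]*ex+a[1]*n+a[2]*ez).round(4)
print("fin",lane((.098,0,.110)),"pad",lane((.276,.056,.076)),"loaded top",lane((.035,0,.125)),"spot",lane((.11,0,0)))
# check: measured
q=P[160:180,340:356].reshape(-1,3); img=t["image"][160:180,340:356].reshape(-1,3).max(1); b=(q[:,2]>.225)&(img<60); print("pad meas",b.sum(),q[b].mean(0))
q=P[232:262,362:386].reshape(-1,3); hh=(q-O)@ez; m=(hh>.117)&(hh<.133); xx=((q-O)@ex)[m]; yy=((q-O)@n)[m]; print("loaded top x",np.percentile(xx,[2,98]),"y",np.percentile(yy,[2,98]))
np.savez("lane.npz",O=O,psi=psi)
E
```

```text
plane slope 46.23 yaw 80.33 n 108 sd 0.003
86 87 [-0.1094215   0.03798469] [-2.00849048e-10 -2.57706967e-02] yaw 9.877348931122834
wall mid offsets 0.03861028653748887 -0.026465654831323446
fc [ 0.67669672 -0.13999475  0.14115716] s 0.21231431902355774 origin [ 0.49431247 -0.16441352  0.035     ]
far end x [0.3060095 0.3087618]
fin [ 0.5237 -0.1593  0.1793] pad [ 0.6827 -0.0748  0.2388] loaded top [ 0.4626 -0.1699  0.1608] spot [ 0.5882 -0.1481  0.09  ]
pad meas 100 [ 0.68016371 -0.07735162  0.25240939]
loaded top x [0.00240835 0.08571094] y [-0.01661275  0.0370029 ]
```

```bash
cat >> h.py <<'E'
def ray(c,u,v,z):
    T=np.linalg.inv(c["world_to_cam"]); d=T[:3,:3]@[(u-c["cx"])/c["fx"],-(v-c["cy"])/c["fy"],-1]; o=T[:3,3]
    return o+d*(z-o[2])/d[2]
def frame(psi):
    e=np.array([np.cos(psi),np.sin(psi),0]); n=np.array([-np.sin(psi),np.cos(psi),0])
    return e*np.cos(np.pi/6)+[0,0,.5], n, -e*.5+[0,0,np.cos(np.pi/6)]
E
python3 - <<'E'
from h import *
t=dict(np.load("top0.npz")); s=dict(np.load("scene0.npz"))
# pixels (refined by crop): pad centre, loaded top panel outline
hsv=cv2.cvtColor(t["image"],cv2.COLOR_BGR2HSV)
def blob(m,box,n):
    mm=np.zeros((480,640),np.uint8); u0,v0,u1,v1=box; mm[v0:v1,u0:u1]=m[v0:v1,u0:u1]
    k,l,st,ce=cv2.connectedComponentsWithStats(mm); i=1+st[1:,4].argmax(); r=cv2.minAreaRect(np.argwhere(l==i)[:,::-1].astype(np.float32)); print(n,st[i],ce[i].round(2),r); return ce[i]
g=t["image"].max(2)
pad=blob((g<45),(342,163,357,180),"pad")
A=ray(t,*pad,.239)
lo=blob((g>150)&(hsv[...,1]<60),(360,237,386,262),"loaded")
B=ray(t,374,249.6,.161)
print("pad",A,"loaded top",B)
d=A-B; # expected lane offsets horizontal
ex,n,ez=frame(0); exp=(ex*(.276-.035)+n*.056+ez*(.076-.125))
psi=np.arctan2(d[1],d[0])-np.arctan2(exp[1],exp[0]); print("yaw",np.degrees(psi),"dist",np.hypot(d[0],d[1]),np.hypot(exp[0],exp[1]))
ex,n,ez=frame(psi); Oa=A-(ex*.276+n*.056+ez*.076); Ob=B-(ex*.035+ez*.125); print(Oa,Ob)
O=(Oa+Ob)/2; O[2]=.035; np.savez("lane.npz",O=O,psi=psi)
for nm,a in dict(fin=(.098,0,.11),pad=(.276,.056,.076),spot=(.11,0,0)).items(): print(nm,(O+a[0]*ex+a[1]*n+a[2]*ez).round(4))
E
```

```text
pad [344 166  10  11  84] [348.83 171.35] ((348.75677490234375, 171.54052734375), (9.86393928527832, 8.548747062683105), 80.53767395019531)
loaded [365 240   9  21 152] [369.03 250.41] ((369.0500183105469, 250.15000915527344), (20.094482421875, 7.439561367034912), 85.60128784179688)
pad [ 0.68350894 -0.07853729  0.239     ] loaded top [ 0.45925619 -0.16073784  0.161     ]
yaw 6.628080665388644 dist 0.2388435124670479 0.2398413934109174
[ 0.49029324 -0.15736588  0.03518207] [ 0.49123016 -0.15702245  0.03524682]
fin [ 0.5204 -0.1537  0.1793]
pad [ 0.684  -0.0784  0.2388]
spot [ 0.5854 -0.1462  0.09  ]
```

Emit:
{"op": "carry_out", "data": {"deltas": [[0,0,-2.2,0,0,-0.11,1],[0,0,-2.2,0,0,-0.11,1],[0,0,-2.2,0,0,-0.11,1],[0,0,-2.2,0,0,-0.11,1],[-1.3,-3.9,0,0,0,0,1],[-1.3,-3.9,0,0,0,0,1],[-1.3,-3.9,0,0,0,0,1],[-1.3,-3.9,0,0,0,0,1]]}}

```text
time: 0.77
tool_pos: [0.2364, 0.3474, 0.3224]
tool_rot: [-3.141, -0.0, -3.023]
contact_force: [1.1, 0.3, 0.2]
opening: 0.0917
grip_force: 0.0
```

Emit:
{"op": "carry_out", "data": {"deltas": [[-1.3,-3.9,0,0,0,0,1],[-1.3,-3.9,0,0,0,0,1],[-1.3,-3.9,0,0,0,0,1],[-1.3,-3.9,0,0,0,0,1],[-1.3,-3.9,0,0,0,0,1],[-1.3,-3.9,0,0,0,0,1],[-1.3,-3.9,0,0,0,0,1],[-1.3,-3.9,0,0,0,0,1]]}}

```text
time: 1.43
tool_pos: [0.3763, 0.0494, 0.3227]
tool_rot: [3.141, 0.0, -3.025]
contact_force: [1.4, 0.4, -0.4]
opening: 0.092
grip_force: 0.0
```

Emit:
{"op": "carry_out", "data": {"deltas": [[-1.3,-3.9,0,0,0,0,1],[-1.3,-3.9,0,0,0,0,1],[-1.3,-3.9,0,0,0,0,1],[-1.3,-3.9,0,0,0,0,1],[-1,-3,0,0,-0.12,0,1],[0,0,0,0,-0.12,0,1],[0,0,0,0,-0.12,0,1],[0,0,0,0,-0.12,0,1]]}}

```text
time: 2.1
tool_pos: [0.4596, -0.1271, 0.3227]
tool_rot: [-3.14, 0.485, -3.026]
contact_force: [0.0, 0.8, 0.5]
opening: 0.0919
grip_force: 0.0
```

```bash
cat >> h.py <<'E'
L=np.load("lane.npz") ; O=L["O"]; psi=float(L["psi"])
def lane(a):
    ex,n,ez=frame(psi); return O+a[0]*ex+a[1]*n+a[2]*ez
def laneR(): ex,n,ez=frame(psi); return np.c_[-ex,n,-ez]
def to(p,Rt,grasp=False):
    "shift (cm, tool axes now) and turn (rad, tool axes) to the pose"
    s=robot.observe(); Rc=R.from_euler("xyz",s["tool_rot"]).as_matrix(); p=np.array(p,float)
    if grasp: p=p+.011*Rt[:,2]
    print("shift now-axes",(Rc.T@(p-s["tool_pos"])*100).round(2),"in target axes",(Rt.T@(p-s["tool_pos"])*100).round(2),"turn",R.from_matrix(Rc.T@Rt).as_rotvec().round(3))
    print("t",s["time"],"tcp",np.round(s["tool_pos"],4),"q",np.round(s["qpos"],2),"F",np.round(s["contact_force"],1),"open",round(s["opening"],4),"grip",round(s["grip_force"],1))
E
python3 - <<'E'
from h import *
to(lane((.098,0,.11)),laneR(),True)
c=cams.read_camera("wrist"); np.savez("w1.npz",**c); cv2.imwrite("pics/w1.png",c["image"])
E
```

```text
shift now-axes [ 1.58 -3.33 16.47] in target axes [ 2.21 -3.35 16.39] turn [-0.001 -0.038 -0.   ]
t 2.1 tcp [ 0.4596 -0.1271  0.3227] q [-0.65 -0.04  1.84  0.39  1.01 -2.49] F [0.  0.8 0.5] open 0.0919 grip 0.0
```

View pics/w1.png

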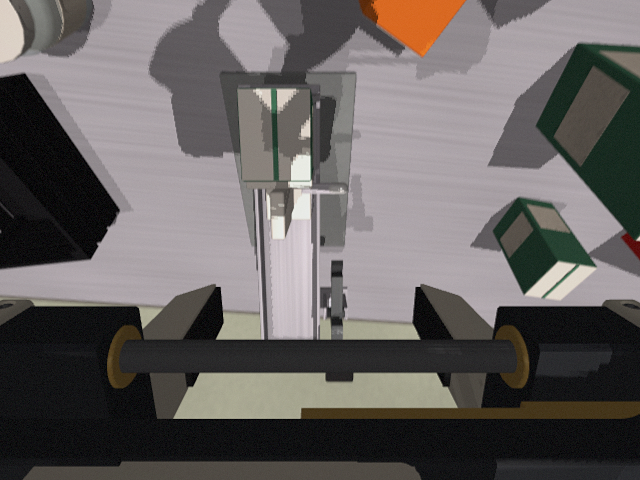

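The wrist view shows the loaded carton's top at (238–312, 87–180), the fin behind it at about (277,215), and the pad and catch at (338,300). The right-hand carton at (545,245) is the one to load. I'll check the lane estimate against these.

```bash
python3 - <<'E'
from h import *
c=dict(np.load("w1.npz")); T=np.linalg.inv(c["world_to_cam"]); ex,n,ez=frame(psi)
def lr(u,v,z):
    d=T[:3,:3]@[(u-c["cx"])/c["fx"],-(v-c["cy"])/c["fy"],-1]; o=T[:3,3]; k=(z-(o-O)@ez)/(d@ez); p=o+k*d-O
    return (p@ex*1000).round(1),(p@n*1000).round(1)
for uv in((238.5,180.5),(312,180.5),(240,87.5),(311,87.5)): print(uv,lr(*uv,.125))
for uv in((271,205),(291,205),(272,218),(285,218)): print("fin",uv,lr(*uv,.125))
im=c["image"]; cv2.imwrite("pics/w1c.png",cv2.resize(im[75:250,220:370],None,fx=4,fy=3.4,interpolation=cv2.INTER_CUBIC))
P=cloud(c); q=P[95:170,245:305].reshape(-1,3)-O; print("loaded top height",np.median(q@ez))
E
```

```text
(238.5, 180.5) (np.float64(75.1), np.float64(-28.2))
(312, 180.5) (np.float64(75.1), np.float64(29.7))
(240, 87.5) (np.float64(6.9), np.float64(-23.2))
(311, 87.5) (np.float64(6.9), np.float64(29.2))
fin (271, 205) (np.float64(94.6), np.float64(-3.3))
fin (291, 205) (np.float64(94.6), np.float64(12.8))
fin (272, 218) (np.float64(105.2), np.float64(-2.8))
fin (285, 218) (np.float64(105.2), np.float64(7.7))
loaded top height 0.12256447714877397
```

View pics/w1c.png

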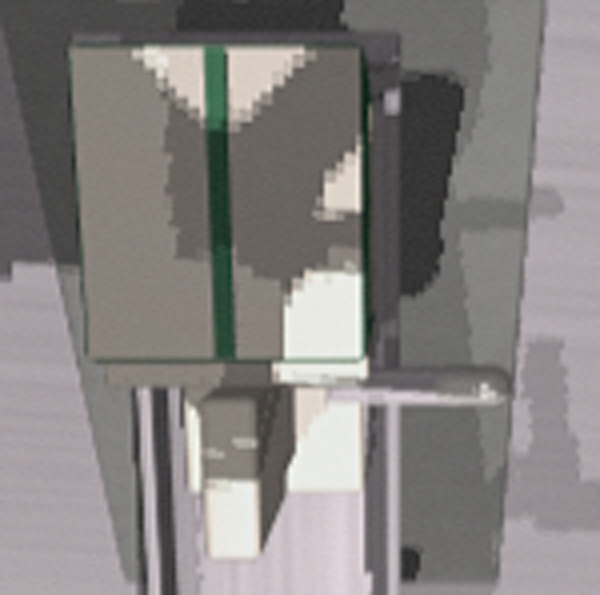

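The crop gives the fin top at crop (205–258, 395–557), or about (278,215) in the full view. Both fin and carton sit about 5 mm further along and 2 mm further left than estimated, and the lower height fits that shift too. I'll correct the lane origin.

```bash
python3 - <<'E'
from h import *
e=np.array([np.cos(psi),np.sin(psi),0]); n=np.array([-e[1],e[0],0])
np.savez("lane.npz",O=O+.005*e+.002*n,psi=psi)
E
python3 - <<'E'
from h import *
to(lane((.098,0,.11)),laneR(),True)
E
```

```text
shift now-axes [ 0.74 -3.47 16.54] in target axes [ 1.36 -3.42 16.51] turn [ 0.003 -0.037 -0.001]
t 2.15 tcp [ 0.4564 -0.1248  0.3195] q [-0.65 -0.05  1.85  0.4   1.01 -2.5 ] F [-2.5  2.8 -1.4] open 0.0919 grip 0.0
```

Emit:
{"op": "carry_out", "data": {"deltas": [[0,0,0,0,-0.037,0,1],[0.65,-1.7,0,0,0,0,1],[0.65,-1.7,0,0,0,0,1],[0,0,2,0,0,0,1],[0,0,2,0,0,0,1],[0,0,2,0,0,0,1],[0,0,2,0,0,0,1],[0,0,0,0,0,0,1]]}}

```text
time: 2.82
tool_pos: [0.4913, -0.1553, 0.2433]
tool_rot: [3.136, 0.511, -3.026]
contact_force: [-0.3, 0.8, -1.0]
opening: 0.092
grip_force: 0.0
```

```bash
python3 - <<'E'
from h import *
to(lane((.098,0,.11)),laneR(),True)
c=cams.read_camera("wrist"); np.savez("w2.npz",**c); cv2.imwrite("pics/w2.png",c["image"])
to(lane((.098,0,.11)),laneR(),True)
E
```

```text
shift now-axes [ 0.15 -0.03  8.36] in target axes [0.25 0.02 8.35] turn [ 0.006 -0.012  0.   ]
t 2.8167 tcp [ 0.4913 -0.1553  0.2433] q [-0.67  0.11  1.92  0.51  0.8  -2.67] F [-0.3  0.8 -1. ] open 0.092 grip 0.0
shift now-axes [0.25 0.01 8.51] in target axes [0.34 0.05 8.5 ] turn [ 0.005 -0.011  0.001]
t 2.8667 tcp [ 0.4913 -0.1556  0.2451] q [-0.68  0.11  1.92  0.51  0.8  -2.67] F [ 0.3  0.6 -1. ] open 0.0916 grip 0.0
```

View pics/w2.png

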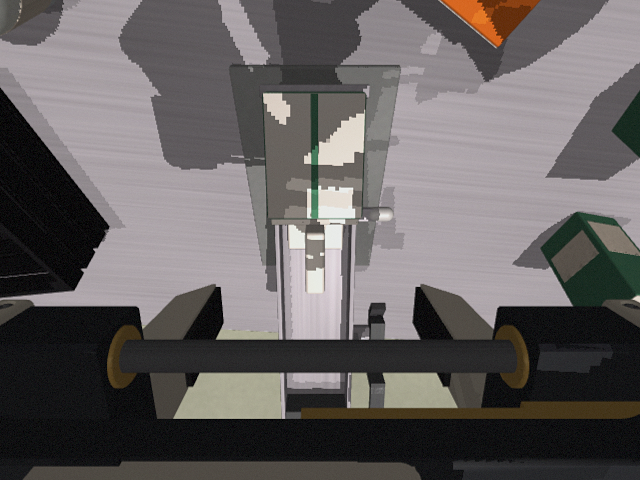

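The wrist view shows the fin top at u 306–323 (centre 315), close to the middle of the jaws at 317, so I can go down.

Emit:
{"op": "carry_out", "data": {"deltas": [[0.3,0,1.7,0,-0.01,0,1],[0,0,1.7,0,0,0,1],[0,0,1.7,0,0,0,1],[0,0,1.7,0,0,0,1],[0,0,1.5,0,0,0,1],[0,0,0,0,0,0,0.1],[0,0,0,0,0,0,0.1],[0,0,0,0,0,0,0]], "force": 45}}

```text
time: 3.53
tool_pos: [0.5305, -0.1522, 0.1748]
tool_rot: [-3.141, 0.528, -3.024]
contact_force: [0.1, -0.3, 0.2]
opening: 0.076
grip_force: 0.0
```

Emit:
{"op": "carry_out", "data": {"deltas": [[0,0,0,0,0,0,0],[0,0,0,0,0,0,0],[0,0,0,0,0,0,0],[0,0,0,0,0,0,0],[0,0,0,0,0,0,0],[0,0,0,0,0,0,0],[0,0,0,0,0,0,0],[0,0,0,0,0,0,0]]}}

```text
time: 4.2
tool_pos: [0.5302, -0.152, 0.1734]
tool_rot: [3.141, 0.527, -3.024]
contact_force: [0.4, -0.8, -0.7]
opening: 0.0231
grip_force: 0.0
```

```bash
python3 - <<'E'
from h import *
to(lane((.098,0,.11)),laneR(),True)
E
```

```text
shift now-axes [0.14 0.14 0.35] in target axes [0.14 0.14 0.35] turn [0.001 0.003 0.001]
t 4.2 tcp [ 0.5302 -0.152   0.1734] q [-0.61  0.27  1.96  0.64  0.6  -2.78] F [ 0.4 -0.8 -0.7] open 0.0231 grip 0.0
```

Emit:
{"op": "carry_out", "data": {"deltas": [[0,0,0,0,0,0,0],[0,0,0,0,0,0,0],[0,0,0,0,0,0,0],[-0.4,0,0,0,0,0,0],[-0.6,0,0,0,0,0,0],[-0.8,0,0,0,0,0,0],[-0.8,0,0,0,0,0,0],[-0.8,0,0,0,0,0,0]]}}

```text
time: 4.87
tool_pos: [0.558, -0.149, 0.1894]
tool_rot: [3.141, 0.523, -3.025]
contact_force: [-10.6, -5.7, 0.1]
opening: 0.0118
grip_force: 45.0
```

Emit:
{"op": "carry_out", "data": {"deltas": [[-0.9,0,0,0,0,0,0],[-0.9,0,0,0,0,0,0],[-0.9,0,0,0,0,0,0],[-0.9,0,0,0,0,0,0],[-0.9,0,0,0,0,0,0],[-0.9,0,0,0,0,0,0],[-0.9,0,0,0,0,0,0],[-0.9,0,0,0,0,0,0]]}}

```text
time: 5.53
tool_pos: [0.619, -0.1418, 0.2249]
tool_rot: [3.141, 0.521, -3.025]
contact_force: [-13.6, -5.7, -0.6]
opening: 0.0116
grip_force: 45.0
```

```bash
python3 - <<'E'
from h import *
ex,n,ez=frame(psi); s=robot.observe(); d=np.array(s["tool_pos"])-[.5302,-.152,.1734]; print(d@ex,d@n,d@ez,s["contact_force"],s["qpos"],s["qvel"])
E
```

```text
0.10311795681976932 -9.198512965738756e-05 -0.00010702106281984034 [-13.57245481  -5.7350251   -0.56117506] [-0.48681557  0.33266222  1.68979033  0.43996438  0.7278185  -2.44801607] [ 0.11027892  0.08569055 -0.29713    -0.15701923  0.15091598  0.27254778]
```

Emit:
{"op": "carry_out", "data": {"deltas": [[-0.5,0,0,0,0,0,0],[-0.4,0,0,0,0,0,0],[0,0,0,0,0,0,0],[0,0,0,0,0,0,0],[0,0,0,0,0,0,0],[0,0,0,0,0,0,0],[0,0,0,0,0,0,0],[0,0,0,0,0,0,0]]}}

```text
time: 6.2
tool_pos: [0.6273, -0.1408, 0.2297]
tool_rot: [3.141, 0.523, -3.025]
contact_force: [-8.4, -4.5, -1.1]
opening: 0.0115
grip_force: 45.0
```

```bash
python3 - <<'E'
from h import *
ex,n,ez=frame(psi); s=robot.observe(); d=np.array(s["tool_pos"])-[.5302,-.152,.1734]; print(d@ex,d@n,d@ez,s["contact_force"],s["qpos"])
E
```

```text
0.11277175271348983 -8.832514556443536e-05 -7.699892506072676e-05 [-8.44352739 -4.54825599 -1.05994883] [-0.47767614  0.3399225   1.66466689  0.42913766  0.73911101 -2.42702054]
```

Emit:
{"op": "carry_out", "data": {"deltas": [[-0.2,0,0,0,0,0,0],[0,0,0,0,0,0,0],[0,0,0,0,0,0,0],[0.3,0,0,0,0,0,0],[0.3,0,0,0,0,0,0],[0.3,0,0,0,0,0,0],[0.1,0,0,0,0,0,0],[0,0,0,0,0,0,0]]}}

```text
time: 6.87
tool_pos: [0.6221, -0.1415, 0.2268]
tool_rot: [3.142, 0.527, -3.025]
contact_force: [1.6, -2.2, -4.0]
opening: 0.0116
grip_force: 45.0
```

```bash
python3 - <<'E'
from h import *
ex,n,ez=frame(psi); s=robot.observe(); d=np.array(s["tool_pos"])-[.5302,-.152,.1734]; print(d@ex,d@n,d@ez,s["contact_force"])
E
```

```text
0.10679657317870599 -0.00012877347578325987 1.6961046799524443e-05 [ 1.56988768 -2.23048336 -3.98126441]
```

The wrist force along the lane has dropped to nearly nothing at 0.107, so the catch is holding. I'll let go and back out.

Emit:
{"op": "carry_out", "data": {"deltas": [[0,0,0,0,0,0,0.7],[0,0,0,0,0,0,0.7],[0,0,0,0,0,0,0.7],[0,0,0,0,0,0,0.7],[0,0,-2,0,0,0,0.7],[0,0,-3,0,0,0,0.7],[0,0,-3,0,0,0,0.8],[0,0,-3,0,0,0,0.9]]}}

```text
time: 7.53
tool_pos: [0.5664, -0.1473, 0.3233]
tool_rot: [3.141, 0.527, -3.024]
contact_force: [1.2, 0.0, 0.2]
opening: 0.0603
grip_force: 0.0
```

```bash
python3 - <<'E'
from h import *
# carton: wrist views w1 (green carton) - estimate its top by cloud; approach pose with tool down
t=R.from_euler("xyz",[np.pi,0,np.radians(180-6)]).as_matrix()
to((.645,.203,.30),t)
c=cams.read_camera("top"); P=cloud(c); q=P[155:225,340:395].reshape(-1,3); ex,n,ez=frame(psi); r=q-O
m=((r@ez)>.112)&((r@ez)<.135)&(abs(r@n)<.012); print("fin x",np.median((r@ex)[m]),m.sum())
for nme in("w1","w2"):
    c=dict(np.load(nme+".npz")); P=cloud(c); q=P[150:330,480:].reshape(-1,3); m=(q[:,2]>.119)&(q[:,2]<.131)&(q[:,0]>.58)&(q[:,0]<.72)&(q[:,1]>.14)&(q[:,1]<.27)
    if m.sum()>20: print(nme,m.sum(),cv2.minAreaRect((q[m,:2]*1000).astype(np.float32)),np.median(q[m,2]))
E
```

```text
shift now-axes [-9.13 33.87  8.02] in target axes [-4.16 35.66  2.33] turn [0.059 0.524 0.217]
t 7.5333 tcp [ 0.5664 -0.1473  0.3233] q [-0.56  0.15  1.65  0.39  0.95 -2.41] F [1.2 0.  0.2] open 0.0603 grip 0.0
fin x 0.20502551149939635 60
w1 1871 ((646.7899169921875, 203.88058471679688), (57.911312103271484, 70.78923797607422), 85.25953674316406) 0.12596822571501948
w2 157 ((616.7417602539062, 182.11151123046875), (16.332698822021484, 15.158607482910156), 20.812862396240234) 0.12318940083692795
```

Emit:
{"op": "carry_out", "data": {"deltas": [[0,0,0,0.011,0.105,0.04,1],[0,0,0,0.011,0.105,0.04,1],[0,0,0,0.011,0.105,0.04,1],[0,0,0,0.011,0.105,0.04,1],[0,0,0,0.011,0.105,0.04,1],[-0.5,4,0,0,0,0,1],[-0.5,4,0,0,0,0,1],[-0.5,4,0,0,0,0,1]]}}

```text
time: 8.25
tool_pos: [0.5933, -0.0281, 0.3214]
tool_rot: [-3.141, -0.001, 3.053]
contact_force: [0.5, 0.0, -0.2]
opening: 0.0917
grip_force: 0.0
```

Emit:
{"op": "carry_out", "data": {"deltas": [[-0.5,4,0,0,0,0,1],[-0.5,4,0,0,0,0,1],[-0.5,4,0,0,0,0,1],[-0.5,4,0,0,0,0,1],[-0.5,4,0,0,0,0,1],[-0.3,3,0,0,0,0,1],[0,0,0,0,0,0,1],[0,0,0,0,0,0,1]]}}

```text
time: 8.92
tool_pos: [0.6405, 0.1992, 0.3211]
tool_rot: [-3.14, -0.001, 3.057]
contact_force: [0.1, -0.8, 0.0]
opening: 0.0919
grip_force: 0.0
```

```bash
python3 - <<'E'
from h import *
t=R.from_euler("xyz",[np.pi,0,np.radians(175)]).as_matrix()
c=cams.read_camera("wrist"); np.savez("w3.npz",**c); cv2.imwrite("pics/w3.png",c["image"])
P=cloud(c).reshape(-1,3); m=(P[:,2]>.119)&(P[:,2]<.131)&(P[:,0]>.58)&(P[:,0]<.72)&(P[:,1]>.14)&(P[:,1]<.27)
print(m.sum(),cv2.minAreaRect((P[m,:2]*1000).astype(np.float32)),np.median(P[m,2]))
to((.647,.204,.096),t,True)
E
```

```text
3974 ((647.9916381835938, 204.25924682617188), (55.95536422729492, 70.61046600341797), 84.55435943603516) 0.1256773312756325
shift now-axes [-0.59  0.74 23.65] in target axes [-0.58  0.7  23.65] turn [-0.002 -0.     0.001]
t 8.9667 tcp [0.6406 0.1975 0.3215] q [ 0.19  0.6   0.88 -0.    1.67 -1.3 ] F [-0.  -0.8  0.3] open 0.0919 grip 0.0
```

View pics/w3.png

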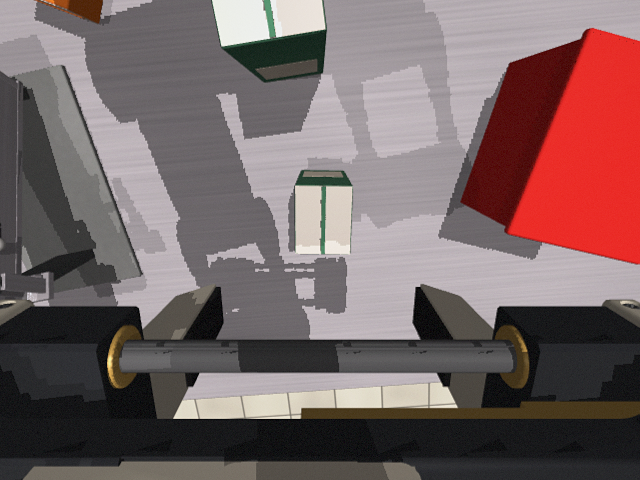

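The view shows the green carton upright at (322,218), in line with the jaws. The litre at (270,35) and the tub at (550,150) are clear.

Emit:
{"op": "carry_out", "data": {"deltas": [[-0.7,0.6,0,0,0,0,1],[0,0,4,0,0,0,1],[0,0,4,0,0,0,1],[0,0,4,0,0,0,1],[0,0,4,0,0,0,1],[0,0,3,0,0,0,1],[0,0,2.5,0,0,0,1],[0,0,2,0,0,0,1]]}}

```text
time: 9.63
tool_pos: [0.6474, 0.2, 0.0847]
tool_rot: [-3.14, -0.002, 3.051]
contact_force: [0.7, -0.1, 0.3]
opening: 0.0917
grip_force: 0.0
```

Emit:
{"op": "carry_out", "data": {"deltas": [[0,0,0,0,0,0,0.4],[0,0,0,0,0,0,0.4],[0,0,0,0,0,0,0.4],[0,0,0,0,0,0,0.4],[0,0,0,0,0,0,0.4],[0,0,0,0,0,0,0.4],[0,0,0,0,0,0,0.4],[0,0,0,0,0,0,0.4]], "force": 30}}

```text
time: 10.3
tool_pos: [0.6489, 0.2026, 0.0885]
tool_rot: [-3.141, 0.003, 3.054]
contact_force: [-1.0, 0.7, 4.9]
opening: 0.0561
grip_force: 29.9
```

```bash
python3 - <<'E'
from h import *
t=R.from_euler("xyz",[np.pi,0,np.radians(174.6)]).as_matrix()
to((.648,.2043,.096),t,True)
E
```

```text
shift now-axes [0.11 0.16 0.35] in target axes [0.11 0.16 0.35] turn [-0.     0.003  0.007]
t 10.3 tcp [0.6489 0.2026 0.0885] q [ 0.19  0.75  1.23 -0.    1.16 -1.29] F [-1.   0.7  4.9] open 0.0561 grip 29.9
```

Emit:
{"op": "carry_out", "data": {"deltas": [[0,0,-2,0,0,0,0.4],[0,0,-3.5,0,0,0,0.4],[0,0,-4,0,0,0,0.4],[0,0,-4,0,0,0,0.4],[0,0,-4,0,0,0,0.4],[0,0,-4,0,0,0,0.4],[0,0,-4,0,0,0,0.4],[0,0,-2,0,0,0,0.4]]}}

```text
time: 10.97
tool_pos: [0.6482, 0.2027, 0.3672]
tool_rot: [3.141, 0.006, 3.054]
contact_force: [0.2, 0.7, -3.5]
opening: 0.0559
grip_force: 29.9
```

```bash
python3 - <<'E'
from h import *
to(lane((.11,0,.2485)),laneR())
E
```

```text
shift now-axes [ 14.96 -37.52   6.09] in target axes [ 22.32 -33.73  -5.73] turn [-0.053 -0.516 -0.199]
t 10.9667 tcp [0.6482 0.2027 0.3672] q [ 0.19  0.62  0.72 -0.    1.8  -1.29] F [ 0.2  0.7 -3.5] open 0.0559 grip 29.9
```

Emit:
{"op": "carry_out", "data": {"deltas": [[0.8,-2,0,0,0,0,0.4],[1.2,-3,0,0,0,0,0.4],[1.3,-3.3,0,0,0,0,0.4],[1.3,-3.3,0,0,0,0,0.4],[1.3,-3.3,0,0,0,0,0.4],[1.3,-3.3,0,0,0,0,0.4],[1.3,-3.3,0,0,0,0,0.4],[1.3,-3.3,0,0,0,0,0.4]]}}

```text
time: 11.63
tool_pos: [0.5273, -0.037, 0.3613]
tool_rot: [-3.141, -0.002, 3.054]
contact_force: [0.8, -0.7, -3.4]
opening: 0.0561
grip_force: 30.0
```

Emit:
{"op": "carry_out", "data": {"deltas": [[1.3,-3.3,0,0,0,0,0.4],[1.3,-3.3,0,0,0,0,0.4],[1.3,-3.1,0,0,0,0,0.4],[1.3,-3,0,0,0,0,0.4],[0,0,0,-0.006,-0.06,-0.023,0.4],[0,0,0,-0.011,-0.103,-0.04,0.4],[0,0,0,-0.011,-0.103,-0.04,0.4],[0,0,0,-0.011,-0.103,-0.04,0.4]]}}

```text
time: 12.3
tool_pos: [0.4653, -0.1576, 0.3618]
tool_rot: [3.13, 0.374, -3.085]
contact_force: [-0.2, -0.1, -4.4]
opening: 0.0558
grip_force: 30.0
```

Emit:
{"op": "carry_out", "data": {"deltas": [[0,0,0,-0.008,-0.09,-0.033,0.4],[0,0,0,-0.006,-0.06,-0.023,0.4],[0,0,0,0,0,0,0.4],[0,0,0,0,0,0,0.4],[0,0,0,0,0,0,0.4],[0,0,0,0,0,0,0.4],[0,0,0,0,0,0,0.4],[0,0,0,0,0,0,0.4]]}}

```text
time: 12.97
tool_pos: [0.4663, -0.1576, 0.3622]
tool_rot: [-3.141, 0.52, -3.025]
contact_force: [0.4, -0.2, -3.8]
opening: 0.0562
grip_force: 30.0
```

```bash
python3 - <<'E'
from h import *
to(lane((.11,0,.0885)),laneR())
c=cams.read_camera("wrist"); np.savez("w4.npz",**c); cv2.imwrite("pics/w4.png",c["image"])
to(lane((.11,0,.0885)),laneR())
E
```

```text
shift now-axes [ 2.75 -0.05 20.96] in target axes [ 2.82 -0.05 20.95] turn [ 0.    -0.003  0.001]
t 12.9667 tcp [ 0.4663 -0.1576  0.3622] q [-0.73 -0.04  1.74  0.43  1.11 -2.54] F [ 0.4 -0.2 -3.8] open 0.0562 grip 30.0
shift now-axes [ 2.74 -0.04 20.97] in target axes [ 2.81 -0.05 20.96] turn [ 0.    -0.003  0.001]
t 13.0167 tcp [ 0.4662 -0.1576  0.3622] q [-0.73 -0.04  1.74  0.43  1.11 -2.54] F [ 0.6 -0.6 -3.5] open 0.0561 grip 30.0
```

View pics/w4.png

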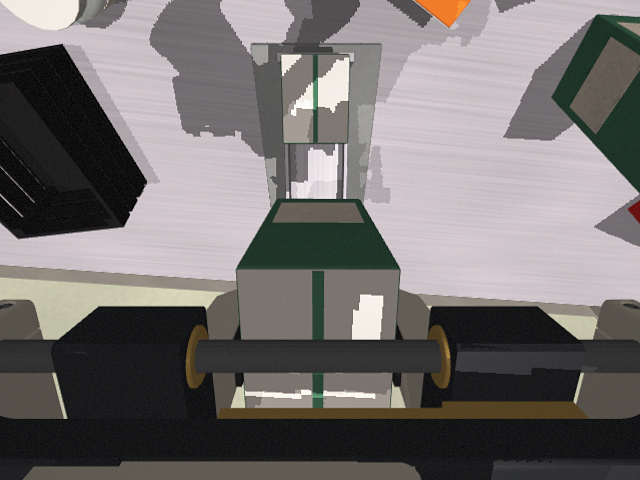

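The carton hangs square in the jaws at (318,320). The loaded carton's top is at (281–349, 54–143), and the gap behind it shows the lane floor. One fit check, then down.

```bash
python3 - <<'E'
from h import *
c=dict(np.load("w4.npz")); T=np.linalg.inv(c["world_to_cam"]); ex,n,ez=frame(psi); o=T[:3,3]
def lr(u,v,h):
    d=T[:3,:3]@[(u-c["cx"])/c["fx"],-(v-c["cy"])/c["fy"],-1]; k=(h-(o-O)@ez)/(d@ez); p=o+k*d-O
    return np.array([p@ex,p@n])*1000
for uv in((281.5,143),(349,143),(283,54.5),(350,54.5)): print("loaded",uv,lr(*uv,.125).round(1))
zb=(robot.observe()["tool_pos"]-O)@ez-.0885
print("bottom height",zb); 
for uv in((276,199.5),(361,199.5)): print("carton low front edge",uv,lr(*uv,zb).round(1))
print("tcp lane",((robot.observe()["tool_pos"]-O)@np.c_[ex,n,ez]*1000).round(1))
P=cloud(c); print("loaded h",np.median((P[65:135,290:340].reshape(-1,3)-O)@ez), "floor h",np.median((P[150:190,300:335].reshape(-1,3)-O)@ez))
E
```

```text
loaded (281.5, 143) [ 70.8 -29.6]
loaded (349, 143) [70.7 28.1]
loaded (283, 54.5) [  2.5 -26.4]
loaded (350, 54.5) [ 2.4 27.1]
bottom height 0.20957749222764402
carton low front edge (276, 199.5) [103.5 -26.2]
carton low front edge (361, 199.5) [103.4  29.9]
tcp lane [138.1   0.5 298.1]
loaded h 0.12511428286862425 floor h -0.00021883564273477118
```

Emit:
{"op": "carry_out", "data": {"deltas": [[1.4,-0.1,0,0,0,0,0.4],[1.3,0,1.5,0,0,0,0.4],[0,0,3,0,0,0,0.4],[0,0,3,0,0,0,0.4],[0,0,3,0,0,0,0.4],[0,0,3,0,0,0,0.4],[0,0,2,0,0,0,0.4],[0,0,1,0,0,0,0.4]]}}

```text
time: 13.68
tool_pos: [0.5245, -0.1511, 0.2029]
tool_rot: [3.139, 0.518, -3.026]
contact_force: [-1.0, -0.0, -5.2]
opening: 0.0561
grip_force: 30.0
```

```bash
python3 - <<'E'
from h import *
to(lane((.111,-.001,.0885)),laneR())
E
```

```text
shift now-axes [-0.2  -0.12  4.23] in target axes [-0.17 -0.11  4.23] turn [ 0.002 -0.006 -0.   ]
t 13.6833 tcp [ 0.5245 -0.1511  0.2029] q [-0.62  0.22  1.93  0.56  0.68 -2.69] F [-1.  -0.  -5.2] open 0.0561 grip 30.0
```

Emit:
{"op": "carry_out", "data": {"deltas": [[-0.1,-0.05,0.6,0,-0.003,0,0.4],[0,0,0.6,0,0,0,0.4],[0,0,0.6,0,0,0,0.4],[0,0,0.5,0,0,0,0.4],[0,0,0.5,0,0,0,0.4],[0,0,0.4,0,0,0,0.4],[0,0,0.2,0,0,0,0.4],[0,0,0,0,0,0,0.4]]}}

```text
time: 14.35
tool_pos: [0.5421, -0.1505, 0.1766]
tool_rot: [-3.141, 0.524, -3.026]
contact_force: [-0.6, -0.0, -4.3]
opening: 0.0557
grip_force: 30.0
```

```bash
python3 - <<'E'
from h import *
to(lane((.111,-.001,.0885)),laneR())
E
```

```text
shift now-axes [0.03 0.03 1.07] in target axes [0.03 0.03 1.07] turn [-0.  0.  0.]
t 14.35 tcp [ 0.5421 -0.1505  0.1766] q [-0.59  0.28  1.93  0.61  0.6  -2.73] F [-0.6 -0.  -4.3] open 0.0557 grip 30.0
```

Emit:
{"op": "carry_out", "data": {"deltas": [[0,0,0.3,0,0,0,0.4],[0,0,0.2,0,0,0,0.4],[0,0,0.15,0,0,0,0.4],[0,0,0.1,0,0,0,0.4],[0,0,0.1,0,0,0,0.4],[0,0,0.1,0,0,0,0.4],[0,0,0,0,0,0,0.4],[0,0,0,0,0,0,0.4]]}}

```text
time: 15.02
tool_pos: [0.5468, -0.15, 0.1686]
tool_rot: [-3.141, 0.524, -3.026]
contact_force: [-0.6, -0.4, -5.0]
opening: 0.056
grip_force: 30.0
```

Emit:
{"op": "carry_out", "data": {"deltas": [[0,0,0.05,0,0,0,0.4],[0,0,0.05,0,0,0,0.4],[0,0,0.05,0,0,0,0.4],[0,0,0.05,0,0,0,0.4],[0,0,0,0,0,0,0.4],[0,0,0,0,0,0,0.4],[0,0,0,0,0,0,0.4],[0,0,0,0,0,0,0.4]]}}

```text
time: 15.68
tool_pos: [0.5478, -0.1499, 0.1673]
tool_rot: [-3.141, 0.524, -3.025]
contact_force: [-5.2, 0.0, 5.5]
opening: 0.0561
grip_force: 30.0
```

```bash
python3 - <<'E'
from h import *
to(lane((.111,-.001,.0885)),laneR())
E
```

```text
shift now-axes [ 0.06  0.04 -0.02] in target axes [ 0.06  0.04 -0.02] turn [-0.001  0.001  0.   ]
t 15.6833 tcp [ 0.5478 -0.1499  0.1673] q [-0.58  0.3   1.93  0.63  0.58 -2.74] F [-5.2  0.   5.5] open 0.0561 grip 30.0
```

The carton is on the floor, with about 10 N square to it. Before letting go I'll slide it gently against the loaded carton so it can't lean.

Emit:
{"op": "carry_out", "data": {"deltas": [[0.1,0,0,0,0,0,0.4],[0.1,0,0,0,0,0,0.4],[0.1,0,0,0,0,0,0.4],[0.05,0,0,0,0,0,0.4],[0.05,0,0,0,0,0,0.4],[0,0,0,0,0,0,0.4],[0,0,0,0,0,0,0.4],[0,0,0,0,0,0,0.4]]}}

```text
time: 16.35
tool_pos: [0.5453, -0.151, 0.1659]
tool_rot: [-3.139, 0.526, -3.026]
contact_force: [-2.0, 0.2, 6.0]
opening: 0.0562
grip_force: 30.0
```

Emit:
{"op": "carry_out", "data": {"deltas": [[0.05,0,0,0,0,0,0.4],[0.05,0,0,0,0,0,0.4],[0.05,0,0,0,0,0,0.4],[0.05,0,0,0,0,0,0.4],[0,0,0,0,0,0,0.4],[0,0,0,0,0,0,0.4],[0,0,0,0,0,0,0.4],[0,0,0,0,0,0,0.4]]}}

```text
time: 17.02
tool_pos: [0.5442, -0.1513, 0.1653]
tool_rot: [-3.138, 0.528, -3.025]
contact_force: [3.5, 1.2, 5.8]
opening: 0.0558
grip_force: 30.0
```

Emit:
{"op": "carry_out", "data": {"deltas": [[0,0,0,0,0,0,0.7],[0,0,0,0,0,0,0.8],[0,0,0,0,0,0,0.9],[0,0,0,0,0,0,0.9],[0,0,0,0,0,0,0.9],[0,0,-0.5,0,0,0,0.9],[0,0,-1.5,0,0,0,0.9],[0,0,-2.5,0,0,0,0.9]]}}

```text
time: 17.68
tool_pos: [0.5194, -0.1525, 0.2015]
tool_rot: [3.139, 0.521, -3.027]
contact_force: [-0.4, -0.6, 1.5]
opening: 0.0826
grip_force: 0.0
```

Emit:
{"op": "carry_out", "data": {"deltas": [[0,0,-3,0,0,0,0.9],[0,0,-3,0,0,0,0.9],[0,0,-3,0,0,0,0.6],[0,0,-3,0,0,0,0.3],[0,0,-3,0,0,0,0],[0,0,0,0,0,0,0],[0,0,0,0,0,0,0],[0,0,0,0,0,0,0]]}}

```text
time: 18.35
tool_pos: [0.4454, -0.1615, 0.3323]
tool_rot: [-3.141, 0.524, -3.026]
contact_force: [0.5, -0.4, -0.5]
opening: 0.0475
grip_force: 0.0
```

```bash
python3 - <<'E'
from h import *
to(lane((.276,.056,.20)),laneR())
c=cams.read_camera("wrist"); np.savez("w5.npz",**c); cv2.imwrite("pics/w5.png",c["image"])
P=cloud(c).reshape(-1,3); ex,n,ez=frame(psi); q=(P-O)@np.c_[ex,n,ez]*1000
m=(q[:,2]>119)&(q[:,2]<130)&(abs(q[:,1])<40)&(q[:,0]>-10)&(q[:,0]<160); print(np.percentile(q[m],[.5,50,99.5],axis=0).round(1))
m&=q[:,0]>78; print(np.percentile(q[m],[.5,50,99.5],axis=0).round(1), np.polyfit(q[m,0],q[m,2],1))
E
```

```text
shift now-axes [-17.11   5.72   8.27] in target axes [-17.11   5.71   8.27] turn [-0.001 -0.    -0.   ]
t 18.35 tcp [ 0.4454 -0.1615  0.3323] q [-0.78 -0.05  1.84  0.46  1.05 -2.63] F [ 0.5 -0.4 -0.5] open 0.0475 grip 0.0
[[  1.7 -29.  122.5]
 [ 64.   -1.6 125. ]
 [140.5  26.2 127.3]]
[[ 78.2 -29.5 122.6]
 [108.1  -1.7 125.1]
 [141.2  25.8 127.3]] [-2.58717621e-03  1.25341163e+02]
```

View pics/w5.png

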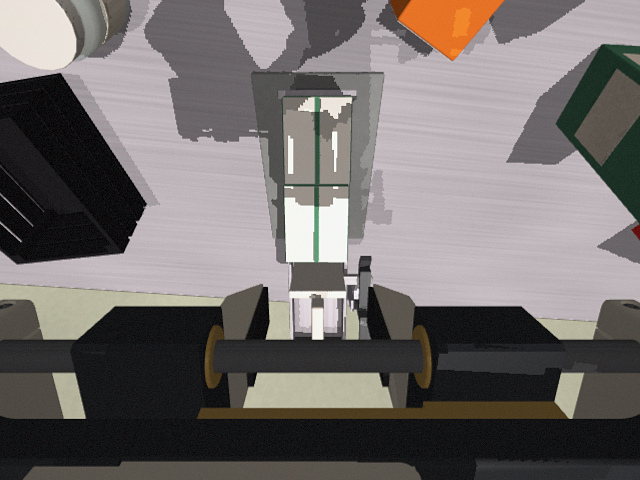

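The two cartons stand flush and square: loaded at (317,140), the new one at (316,222), its top level over lane x 72–141. The follower is held behind, with its plate at (318,275). Now the pad.

Emit:
{"op": "carry_out", "data": {"deltas": [[-3,1,0,0,0,0,0],[-3,1,0,0,0,0,0],[-3,1,0,0,0,0,0],[-3,1,0,0,0,0,0],[-3,1,0,0,0,0,0],[-2.2,0.6,0,0,0,0,0],[0,0,3,0,0,0,0],[0,0,3,0,0,0,0]]}}

```text
time: 19.07
tool_pos: [0.6189, -0.0842, 0.3666]
tool_rot: [-3.14, 0.526, -3.023]
contact_force: [0.4, 0.1, -0.7]
opening: 0.0004
grip_force: 0.0
```

Emit:
{"op": "carry_out", "data": {"deltas": [[0,0,3,0,0,0,0],[0,0,3,0,0,0,0],[0,0,3,0,0,0,0],[0,0,2,0,0,0,0],[0,0,0,0,0,0,0],[0,0,0,0,0,0,0],[0,0,0,0,0,0,0],[0,0,0,0,0,0,0]]}}

```text
time: 19.73
tool_pos: [0.6719, -0.0792, 0.2732]
tool_rot: [-3.14, 0.526, -3.025]
contact_force: [-0.2, -0.3, -0.4]
opening: 0.0007
grip_force: 0.0
```

```bash
python3 - <<'E'
from h import *
to(lane((.277,.055,.084)),laneR())
c=cams.read_camera("top"); P=cloud(c); im=c["image"]; ex,n,ez=frame(psi)
c=cams.read_camera("wrist"); P=cloud(c).reshape(-1,3); q=(P-O)@np.c_[ex,n,ez]*1000
m=(abs(q[:,2]-76)<6)&(q[:,1]>36)&(q[:,1]<76)&(q[:,0]>250)&(q[:,0]<300); print(m.sum(), np.percentile(q[m],[2,50,98],axis=0).round(1) if m.sum()>5 else "")
E
```

```text
shift now-axes [0.15 0.05 3.04] in target axes [0.14 0.05 3.04] turn [-0.001  0.003  0.001]
t 19.7333 tcp [ 0.6719 -0.0792  0.2732] q [-0.33  0.35  1.53  0.3   0.81 -2.18] F [-0.2 -0.3 -0.4] open 0.0007 grip 0.0
2781 [[251.5  41.   71.2]
 [268.6  54.3  75.6]
 [284.   69.4  77. ]]
```

Emit:
{"op": "carry_out", "data": {"deltas": [[0.1,0,0.8,0,0,0,0],[0,0,0.8,0,0,0,0],[0,0,0.8,0,0,0,0],[0,0,0.5,0,0,0,0],[0,0,0.3,0,0,0,0],[0,0,0.3,0,0,0,0],[0,0,0.3,0,0,0,0],[0,0,0.3,0,0,0,0]]}}

```text
time: 20.5
tool_pos: [0.6936, -0.077, 0.2379]
tool_rot: [-3.139, 0.531, -3.025]
contact_force: [2.8, 2.7, 10.8]
opening: 0.0003
grip_force: 4.4
```

Emit:
{"op": "carry_out", "data": {"deltas": [[0,0,0.2,0,0,0,0],[0,0,0.2,0,0,0,0],[0,0,0,0,0,0,0],[0,0,0,0,0,0,0],[0,0,0,0,0,0,0],[0,0,0,0,0,0,0],[0,0,0,0,0,0,0],[0,0,0,0,0,0,0]]}}

```text
time: 21.17
tool_pos: [0.6963, -0.0768, 0.2359]
tool_rot: [-3.138, 0.533, -3.025]
contact_force: [4.8, 1.0, 9.7]
opening: 0.0006
grip_force: 4.5
```

```bash
cat > fin.py <<'E'
from h import *
to(lane((.277,.055,.084)),laneR())
c=cams.read_camera("top"); P=cloud(c); q=P[155:245,340:395].reshape(-1,3); r=(q-O)@np.c_[frame(psi)]. T if False else (q-O)@np.array(frame(psi)).T
m=(r[:,2]>.112)&(r[:,2]<.135)&(abs(r[:,1])<.012)&(r[:,0]>.148); print("fin x",np.median(r[m,0]) if m.sum() else None,m.sum(), "(closed: .168)")
cv2.imwrite("pics/end.png",cv2.resize(c["image"][140:280,235:395],None,fx=4,fy=4,interpolation=cv2.INTER_CUBIC))
E
python3 fin.py
```

```text
shift now-axes [ 0.38  0.08 -1.43] in target axes [ 0.39  0.09 -1.43] turn [-0.003  0.01   0.001]
t 21.1667 tcp [ 0.6963 -0.0768  0.2359] q [-0.31  0.42  1.53  0.32  0.73 -2.19] F [4.8 1.  9.7] open 0.0006 grip 4.5
fin x None 0 (closed: .168)
```

Emit:
{"op": "carry_out", "data": {"deltas": [[0,0,-0.5,0,0,0,0],[0,0,-1.5,0,0,0,0],[0,0,-3,0,0,0,0],[0,0,-3,0,0,0,0],[0,0,-3,0,0,0,0],[0,0,-3,0,0,0,0],[0,0,-3,0,0,0,0],[0,0,-3,0,0,0,0]]}}

```text
time: 21.88
tool_pos: [0.5922, -0.0879, 0.4061]
tool_rot: [-3.141, 0.522, -3.026]
contact_force: [1.2, -0.3, 0.6]
opening: 0.0009
grip_force: 0.0
```

```bash
python3 - <<'E'
from h import *
c=cams.read_camera("wrist"); cv2.imwrite("pics/w6.png",c["image"]); P=cloud(c); q=P.reshape(-1,3); r=(q-O)@np.array(frame(psi)).T
m=(r[:,2]>.117)&(r[:,2]<.132)&(abs(r[:,1])<.04)&(r[:,0]>-.02)&(r[:,0]<.25); print(m.sum(),np.histogram(r[m,0],bins=np.arange(-.01,.25,.01))[0], np.polyfit(r[m,0],r[m,2],1))
m&=(abs(r[:,1])<.01)&(r[:,0]>.143); print("fin",np.percentile(r[m,0],[2,98]) if m.sum() else None)
E
```

```text
5043 [   0    0    0    0    0    0    0    0    0    0    0    3 1262 1261
 1198  351  254  248  236  230    0    0    0    0    0] [-0.01824223  0.12706451]
fin [0.15049032 0.18873185]
```

View pics/w6.png

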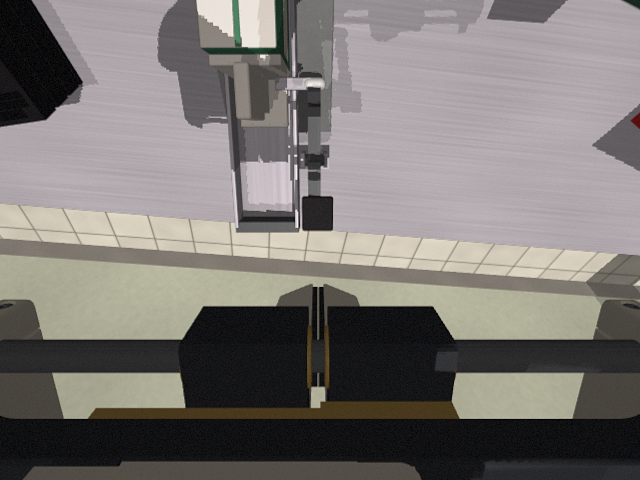

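The follower has closed: its plate sits on the carton at (240,58), with the fin centred near lane x 0.169 (0.168 expected). The catch is back at rest with its pad at (317,212), and the arm is clear.

```bash
python3 -c "
from cell import robot
print(robot.hand_in())"
```

```text
the job is handed in; nothing more can be done
None
```

The job is done and handed in at about 22 s: the follower was pulled back and caught, the matching green carton set down square behind the loaded one, and the catch pad pressed so the follower closed on both; I moved nothing else on the bench.

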